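Refit the wire frame of a guitar cutter with its hinge pin

ROBOT

A 6-joint arm with a two-finger parallel gripper is mounted at the origin on a cart in front of the work surface, level with it; the furniture and walls round the work are solid. World frame = base frame: x ahead of the robot, y to its left, z up, the work surface at z = 0. Lengths are in m, angles in rad, forces in N, time in s.
With the tool pointing down it reaches from about 0.325 to 0.85 m from the base axis. Payload 15.5 kg.
Tool frame: the origin (TCP) lies midway between the tips of the shut fingers; the grasp point (between the pads) lies arm.grip_depth behind it (arm.grip_depth is the distance from the TCP to the grasp point, in m); z points along the fingers, x is the direction in which the jaws open and shut, and the axes are right-handed (so a half turn about z gives the same grasp; the last joint's range is limited). The gripper opens to 91 mm and grips with 3 to 60 N. Pads are 32 mm wide; open, the fingers measure 118 mm over their backs; the gripper's body (76 mm by 178 mm) begins 60 mm behind the grasp point.
Start: joints at [1.052, 0.494, 1.345, -0, 1.302, -0.096], TCP at [0.257, 0.57, 0.214] pointing down, gripper open.
Joint ranges: [-2.91, 2.91], [-0.82, 2.16], [0.22, 2.67], [-1.22, 4.37], [0.12, 2.79], [-3.08, 3.08]. Speed limits (rad/s): [1.89, 1.89, 2.57, 3.01, 3.01, 3.01].

INTERFACE

Orientations are given as [roll, pitch, yaw] about the fixed x, y, z axes, in that order (R = Rz(yaw) Ry(pitch) Rx(roll)).
In Python, from bench import monitor, vision, arm, spot_in, masks_of gives the robot as it stands.
- The arm moves only by the tool drive_tool, never from a script. Its argument "deltas" is a list of rows, each a list of 5 numbers: the shift along the tool's x, y, z in mm, then the turn about the tool's z in degrees, then the opening, from 0 (shut) to 1 (fully open). A call has 1 to 8 rows; each row is the pose to reach, as a shift and turn from the pose commanded when the call began, along the tool's axes at that moment; what a row does not reach only later rows make up. A row lasts 1/10 s, in which the tool goes at most 50 mm and 8.59 degrees, less where a joint would pass 70% of its speed; a pose out of reach is approached as far as the arm can. A call with a gripper value outside its range is refused whole. The fingers move at their own pace and stop on an object; "grip_force" is the grip in N (left out, the last holds). Time passes only in rows, so rows that repeat a pose let the fingers close. It gives the time, the measured TCP pose, the force and the opening at its end, in the units of the state.
- monitor.state(): the state, without advancing time (a new reading comes with each control period).
- vision.get_image(name): name is "scene" or "top" or "wrist"; returns a dict with "pixels" (400x640x3 uint8, red, green, blue), "camera_matrix" (3x3 intrinsics, pixels), "view" (4x4, takes a point from world to camera coordinates). Camera axes: x right, y up, looking along -z (the intrinsics and any distortion apply to the point x, -y, -z); pixel columns grow to the right and rows downward; lengths in m; the calibration is good to about 2 mm. A picture is of the moment at which its call begins. There is no depth.
- arm.job_done(): hands the job in, once; it reports no verdict.
Trained networks look in the newest picture that a camera, given by its name, has taken for a name from the list of things; names that differ only in an ending like _2 or _b are one class to them, and where a whole thing is asked for, a point or a joint stands for the part that bears it (a point fixed in the world has none). Each returns a list of dicts, best first, with "score" (0 to 1); they miss things now and then, are a little off and sometimes report something else, mostly with a low value. They report only what shows in the picture. A call takes as long as a camera call.
- spot_in(camera, label): "uv" ([column, row] in pixels, amid what is visible of it).
- masks_of(camera, label): "mask" (400x640 bool, what is visible of it) and "uv" ([column, row] in pixels, amid what is visible of it).
The state is a dict: "t": time; "joints": joint angles; "qvel": joint speeds; "tau": joint torques, N m; "ee_pos": TCP position; "orientation": TCP orientation; "wrist_force": force on the tool from outside, world axes, zero at the start; "ft_torque": the same for the moment, N m; "finger_gap": finger opening in m.
Only numpy, scipy, OpenCV 4.12 (cv2) and the standard library are available. Lean on these libraries where they do the work, as an engineer would, in place of code of your own. Each camera call takes 0.05 s, during which the arm holds its last target.

TASK

Refit the wire frame of the guitar cutter: its wires already lie in the slots of the bed, so slide the frame along them by its black grip until the hinge arm comes up against its stop between the two hinge posts, then thread the hinge pin through post, arm and post until the pin's black grip sits against the near post, and let go. Work by feel and force nothing: neither the cutter nor the pin may ever be pushed with more than 25 N. Leave the spatula and the scraper where they lie.

Things in the scene. Friction and masses are not known exactly. Their poses are not given: they have to be found in the camera images.
- cutter: Confectioner's guitar cutter of aluminium and steel, 256 mm (x) by 360 mm (y), fixed to the table. Origin at table height under the slotted bed; z up. Bed top 46 mm high, x -111..111, y -82..110 mm. On its -y side stands a steel hinge block: two posts, each 14 mm thick along x and 51 mm wide, tops 103 mm high, 21 mm apart, joined by a cross-web behind. A 14 mm hole runs along x through both.
- hinge_datum (a point): Centre of the hole's mouth on the near (-x) post's outer face IF the hinge block is at mid-setting: x -24.5, y -145, z 85 mm of the cutter; axes as the cutter's. The block is clamped through slots, so the true mouth lies up to 10 mm to either side along y (same x, z). Inward (+x): 14 mm post, 1.5 air, 18 hinge arm, 1.5 air, 14 post. Holes 14 mm wide, no funnel.
- bed_middle (a point): Middle of the bed's top, axes as the cutter's. The wire frame (top 58 mm high) lies here, its wires in the slots: it slides only along the cutter's y, with 3 N of friction plus 15 N per m/s, stays where it is left and cannot lift off. Its hinge arm, 18 mm thick and 70 to 100 mm high, with a 14 mm hole 25 mm from its nose, reaches between the posts.
- frame_grip (a point): Middle of the outer (+y) upright face of the frame's black grip, 54 mm high; grip 110 mm long (x), 22 thick (y), 42 to 66 mm high, free table beyond; axes as the cutter's. The arm's hole is 297 mm from here toward -y. At first the frame stands 6 to 22 mm too far toward +y; pushed to -y the arm's nose meets the cross-web, a hard stop, and only there are all three holes in line.
- pin_grip (a point): Centre of the loose hinge pin's black grip, 40 mm long (x), 16 wide (y), 16 high; the pin lies flat on the table, x along the shaft to the tip, z up. Steel shaft 12 mm thick, 58 mm long, its axis 2 mm below this point; it leaves the grip at the shoulder 20 mm ahead of this point; its last 4 mm taper to a 9 mm nose. About 70 g.
- pin_tip (a point): Tip of the hinge pin's nose, on the shaft's axis: 78 mm ahead of the grip's centre, 6 mm above the pin's underside. When the pin is home the shoulder touches the near post and the tip stands 58 mm inside the mouth of the hole.
- offset_spatula: Icing spatula with wooden handle, 326 mm long, lying left of the cutter; leave alone. Origin at the centre of its underside.
- bench_scraper: Bench scraper, 89 by 164 mm, lying at the far right; leave alone. Origin at the centre of its underside.
- hinge_pin: The hinge pin as a whole (see its grip and tip): 98 mm long. Origin under the grip's centre, on the table when it lies there; x points to the tip.

How it is judged:
By the outcome, as a careful person would: the job done as asked, in the order asked, and still so for the second after the job is handed in, with the robot touching nothing.
It also fails if it takes over 64 s, if anything falls off the work surface, if the arm or the gripper's body presses on something with over 40 N, if the wrist force passes 120 N, or if a joint passes its speed limit or range.

## Working session

There is one attempt and no reset: what is moved stays moved. The work goes in short steps, Python scripts to look and compute and a tool call to move; the robot and the scene stay as the last step left them, time stands still between calls to the robot, and variables do not carry over. Pictures are saved under pics/ and viewed, and the job is handed in when it is done.

Besides the shell and the picture viewer there is one more tool, called after "Emit:" by a JSON object that holds its "op" and its "data", one argument or row to a line. drive_tool: Moves the arm, as the interface text tells. Its arguments: {"type":"object","properties":{"deltas":{"type":"array","items":{"type":"array","items":{"type":"number"}}},"grip_force":{"type":"number"}},"required":["deltas"]}

```bash
ls; mkdir -p pics; cat > h.py <<'E'
import numpy as np, cv2
from bench import monitor, vision, arm, spot_in, masks_of
def grab(n):
    im=vision.get_image(n); np.savez(f'/tmp/{n}.npz',**{k:np.array(v) for k,v in im.items()}); return im
def load(n): return dict(np.load(f'/tmp/{n}.npz'))
def proj(im,P):
    P=np.atleast_2d(P); V=np.array(im['view']);K=np.array(im['camera_matrix'])
    c=P@V[:3,:3].T+V[:3,3]; c=c*[1,-1,-1]; u=c@K.T; return u[:,:2]/u[:,2:]
def atz(im,uv,z):
    V=np.array(im['view']);K=np.array(im['camera_matrix'])
    d=np.linalg.inv(K)@np.array([uv[0],uv[1],1.]); d=d*[1,-1,-1]; d=V[:3,:3].T@d
    o=-V[:3,:3].T@V[:3,3]; return o+d*(z-o[2])/d[2]
def save(im,f): cv2.imwrite('pics/'+f,np.array(im['pixels'])[...,::-1])
E
python3 - <<'E'
from h import *
print(monitor.state(), arm.grip_depth)
for n in ['scene','top','wrist']:
    im=grab(n); save(im,n+'0.png'); print(n,list(im.keys()),np.round(im['camera_matrix'],1).tolist(), (-np.array(im['view'])[:3,:3].T@np.array(im['view'])[:3,3]).round(3))
for n in ['top','scene']:
  for l in ['cutter','frame_grip','hinge_pin','pin_grip','pin_tip','hinge_datum','bed_middle','offset_spatula','bench_scraper']:
    print(n,l,[(np.round(d['uv'],1).tolist(),round(d['score'],2)) for d in spot_in(n,l)[:3]])
E
```

```text
pics
{'t': 0.0, 'joints': array([ 1.05151384e+00,  4.94198497e-01,  1.34614060e+00, -3.36087001e-06,
        1.30247307e+00, -9.55471941e-02]), 'qvel': array([-6.38160764e-05,  1.21803969e-03,  1.82383267e-04, -1.96134166e-03,
       -1.80591385e-03,  6.92904131e-05]), 'tau': array([-4.00644625e-03, -8.78804612e+01, -3.81849790e+01,  7.05281203e-02,
        5.33602049e-02, -7.83220503e-05]), 'ee_pos': array([0.2568169 , 0.569384  , 0.21332553]), 'orientation': array([-3.14147953e+00,  1.21426187e-03,  1.14706199e+00]), 'wrist_force': array([ 0.22048311, -0.38023684, -0.08216359]), 'ft_torque': array([ 0.05280202, -0.00219817,  0.00660512]), 'finger_gap': 0.09113906801896292} 0.0188
scene ['pixels', 'camera_matrix', 'view'] [[400.9, 0.0, 316.7], [0.0, 400.9, 203.1], [0.0, 0.0, 1.0]] [-0.318 -0.559  0.994]
top ['pixels', 'camera_matrix', 'view'] [[473.0, 0.0, 320.0], [0.0, 473.0, 199.1], [0.0, 0.0, 1.0]] [0.361 0.022 1.377]
wrist ['pixels', 'camera_matrix', 'view'] [[301.4, 0.0, 320.5], [0.0, 301.4, 198.8], [0.0, 0.0, 1.0]] [0.184 0.601 0.385]
top cutter [([316.2, 189.7], 0.91)]
top frame_grip [([173.4, 207.4], 0.69), ([335.8, 178.3], 0.68), ([311.6, 186.7], 0.22)]
top hinge_pin [([456.4, 235.1], 0.44)]
top pin_grip [([454.9, 232.2], 0.6)]
top pin_tip [([455.7, 232.7], 0.66)]
top hinge_datum [([312.2, 187.8], 0.84)]
top bed_middle [([315.1, 189.0], 0.76)]
top offset_spatula []
top bench_scraper [([448.6, 166.8], 0.81), ([458.0, 232.9], 0.28)]
scene cutter [([319.1, 204.5], 0.62)]
scene frame_grip [([298.7, 220.4], 0.66), ([406.7, 271.2], 0.57)]
scene hinge_pin [([409.2, 271.6], 0.54)]
scene pin_grip [([411.1, 274.4], 0.4)]
scene pin_tip [([403.4, 270.2], 0.47)]
scene hinge_datum [([319.6, 203.1], 0.97)]
scene bed_middle [([324.9, 203.8], 0.92)]
scene offset_spatula [([207.4, 187.5], 0.59)]
scene bench_scraper [([428.8, 235.5], 0.73)]
```

View pics/top0.png

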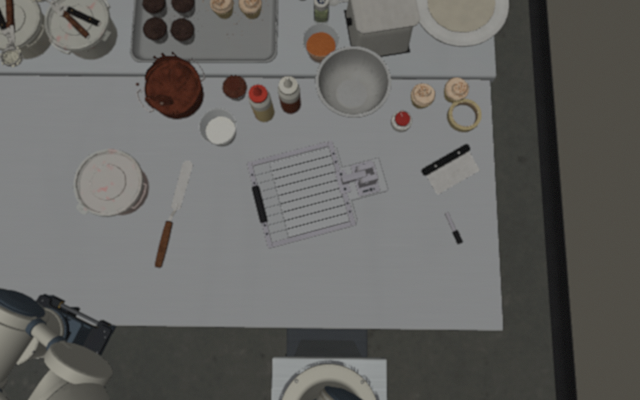

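View pics/scene0.png

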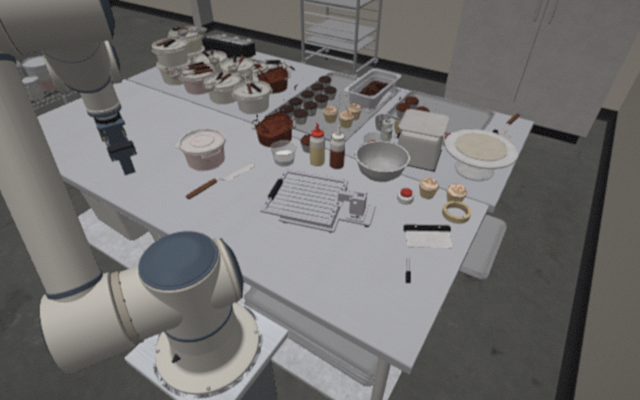

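View pics/wrist0.png

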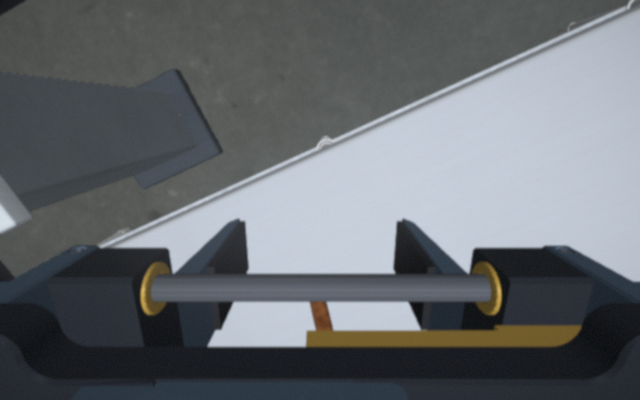

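```bash
python3 - <<'E'
from h import *
im=load('top'); p=im['pixels']
a=p[100:280,200:500]; cv2.imwrite('pics/topz.png',cv2.resize(a,(800,480),interpolation=cv2.INTER_CUBIC)[...,::-1])
E
```

```text
(no output)
```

View pics/topz.png

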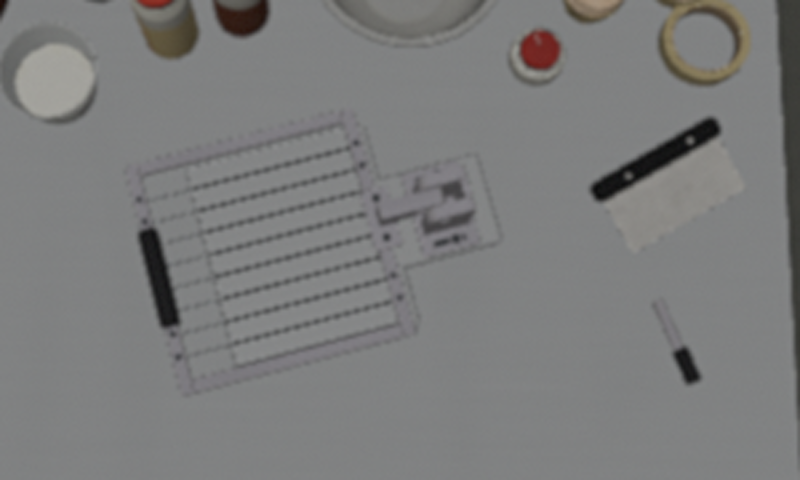

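The top view shows the cutter turned by about +14°. Its black frame grip is at (260,204) and the hinge block at about (368,178). The pin is at (455,235) with its tip pointing up and left, so its yaw is about +20°. Next I'll work out poses.

```bash
python3 - <<'E'
from h import *
im=load('top'); p=im['pixels'].astype(int)
g=p.sum(2)
def blob(x0,x1,y0,y1,th=150):
    m=np.zeros(g.shape,np.uint8); m[y0:y1,x0:x1]=g[y0:y1,x0:x1]<th
    n,l,s,c=cv2.connectedComponentsWithStats(m); i=1+np.argmax(s[1:,4])
    pts=np.argwhere(l==i)[:,::-1].astype(np.float32); return cv2.minAreaRect(pts),c[i]
def w(uv,z): return atz(im,uv,z)[:2]
for nm,b,z in [('grip',(245,275,175,230),.066),('pin',(440,470,215,250),.016)]:
    r,c=blob(*b); q=np.array([w(x,z) for x in cv2.boxPoints(r)]); print(nm,c,r,w(c,z).round(4)); 
    e=[q[1]-q[0],q[2]-q[1]]; e=max(e,key=np.linalg.norm); print(' len',np.linalg.norm(e),'yaw',np.degrees(np.arctan2(e[1],e[0])))
# hinge block approx, corners of bed
def T(u,v): return (200+u*300/800,100+v*180/480)
for nm,uv,z in [('pintip',T(659,302),.006),('blk mid',T(445,205),.103)]: print(nm,w(uv,z).round(4))
E
```

```text
grip [259.16666667 203.53153153] ((259.09442138671875, 203.59657287597656), (36.1328010559082, 6.300078868865967), 76.60750579833984) [0.5733 0.2009]
 len 0.10340016653262583 yaw -164.9358876660896
pin [457.05263158 236.59649123] ((457.0824890136719, 236.6855926513672), (12.082619667053223, 4.467523097991943), 66.03751373291016) [ 0.4917 -0.3653]
 len 0.03420644439421353 yaw -157.83505591064946
pintip [ 0.5607 -0.3417]
blk mid [ 0.6452 -0.0985]
```

```bash
cat >> h.py <<'E'
from scipy.spatial.transform import Rotation as Ro
def tool(s=None):
    s=s or monitor.state(); return np.array(s['ee_pos']),Ro.from_euler('xyz',s['orientation']).as_matrix()
def go(target,yawdeg,s=None):
    p,R=tool(s); d=R.T@(np.array(target)-p)*1000
    y=np.degrees(np.arctan2(R[1,0],R[0,0])); t=-((yawdeg-y+180)%360-180)
    print('delta mm',d.round(1),'turn',round(t,2),'dist',np.linalg.norm(d).round(1))
def st():
    s=monitor.state(); p,R=tool(s); print('t',round(s['t'],2),'p',p.round(4),'yaw',np.degrees(np.arctan2(R[1,0],R[0,0])).round(2),'rpy',np.round(s['orientation'],4),'F',np.round(s['wrist_force'],2),'gap',round(s['finger_gap'],4)); return s
E
python3 - <<'E'
from h import *
im=load('wrist'); p,R=tool()
V=im['view']; print('cam in tool',R.T@(-V[:3,:3].T@V[:3,3]-p), 'look',R.T@(-V[2,:3]),'right',R.T@V[0,:3])
go((.56,.25,.2),-75)
E
```

```text
cam in tool [-0.00112981 -0.07961382 -0.17087455] look [-0.00123456  0.28146883  0.95956958] right [ 9.99999142e-01 -7.35265854e-05  1.30814834e-03]
delta mm [-166.8  407.7   13.9] turn 140.72 dist 440.7
```

Emit:
{"op": "drive_tool", "data": {
  "deltas": [
    [-20,50,2,8.5,0],
    [-40,100,4,17,0],
    [-60,150,6,25.5,0],
    [-80,200,8,34,0],
    [-100,250,10,42.5,0],
    [-120,300,12,51,0],
    [-140,350,13,59.5,0],
    [-167,408,14,68,0]
  ],
  "grip_force": 20
}}

```text
t: 1.85
ee_pos: [0.5342, 0.2788, 0.2007]
orientation: [-3.141, -0.0, -0.046]
wrist_force: [0.1, 0.8, 0.0]
finger_gap: 0.0305
```

Emit:
{"op": "drive_tool", "data": {
  "deltas": [
    [0,0,0,8.5,0],
    [0,0,0,17,0],
    [0,0,0,25.5,0],
    [0,0,0,34,0],
    [0,0,0,42.5,0],
    [0,0,0,51,0],
    [0,0,0,59.5,0],
    [0,0,0,68,0]
  ]
}}

```text
t: 2.65
ee_pos: [0.5329, 0.2804, 0.2007]
orientation: [-3.141, 0.0, -1.233]
wrist_force: [-0.8, 0.9, -0.4]
finger_gap: 0.0004
```

```bash
python3 - <<'E'
from h import *
st(); im=grab('wrist'); save(im,'w1.png'); go((.56,.25,.2),-75)
E
```

```text
t 2.65 p [0.5329 0.2804 0.2007] yaw -70.63 rpy [-3.1415  0.     -1.2328] F [-0.78  0.87 -0.45] gap 0.0004
delta mm [ 37.5 -15.8   0.7] turn 3.76 dist 40.7
```

View pics/w1.png

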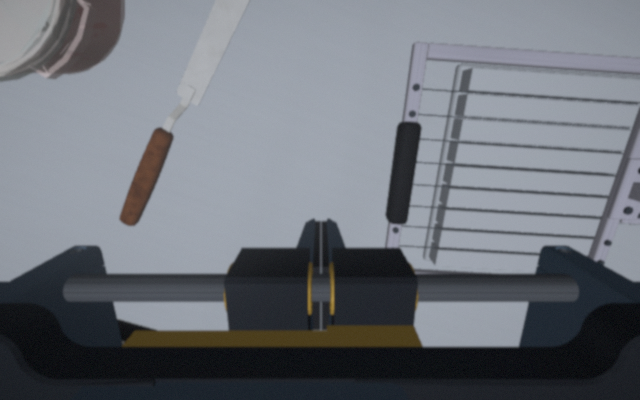

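```bash
python3 - <<'E'
from h import *
im=load('wrist'); g=im['pixels'].astype(int).sum(2)
m=np.zeros(g.shape,np.uint8); m[100:235,370:430]=g[100:235,370:430]<180
n,l,s,c=cv2.connectedComponentsWithStats(m); i=1+np.argmax(s[1:,4]); print(s[i],c[i])
L=[];Rr=[]
for v in range(135,212):
    xs=np.where(l[v]==i)[0]; L.append((xs[0]-.5,v)); Rr.append((xs[-1]+.5,v))
for nm,E in (('L',L),('R',Rr)):
  for z in (.042,.054,.066):
    P=np.array([atz(im,e,z)[:2] for e in E]); d=cv2.fitLine(P.astype(np.float32),cv2.DIST_HUBER,0,.001,.001).ravel()
    print(nm,z,'yaw',np.degrees(np.arctan2(d[1],d[0])),d[2:])
for uv in [(405,122),(398,222)]: print(atz(im,uv,.066))
im2=load('top')
for l in ['frame_grip','cutter']:
  print([(d['uv'],d['score']) for d in spot_in('wrist',l)])
E
```

```text
[ 387  123   33  100 2117] [402.56872933 171.49692962]
L 0.042 yaw 15.763316 [0.57044405 0.20894757]
L 0.054 yaw 15.7632885 [0.57181996 0.21247277]
L 0.066 yaw 15.763304 [0.5731959  0.21599798]
R 0.042 yaw 15.75797 [0.57355344 0.18493503]
R 0.054 yaw 15.758096 [0.5748163 0.1893333]
R 0.066 yaw 15.758108 [0.57607913 0.19373158]
[0.62512224 0.22374887 0.066     ]
[0.52628254 0.18821563 0.066     ]
[([496.3, 66.6], 0.79)]
[([521.5, 155.3], 0.66)]
```

```bash
python3 - <<'E'
from h import *
st(); go((.5639,.2424,.046),-74.25)
E
```

```text
t 2.8 p [0.5329 0.2804 0.2007] yaw -70.1 rpy [-3.1416 -0.     -1.2235] F [ 0.07 -0.32 -0.89] gap 0.0003
delta mm [ 46.3 -16.2 154.7] turn 4.15 dist 162.3
```

Emit:
{"op": "drive_tool", "data": {
  "deltas": [
    [20,-16,30,4,0],
    [30,-16,70,4.15,0],
    [40,-16,110,4.15,0],
    [46,-16,140,4.15,0],
    [46.3,-16.2,154.7,4.15,0],
    [46.3,-16.2,154.7,4.15,0],
    [46.3,-16.2,154.7,4.15,0]
  ]
}}

```text
t: 3.5
ee_pos: [0.5643, 0.2429, 0.047]
orientation: [-3.14, 0.0, -1.297]
wrist_force: [-1.3, -0.5, 0.3]
finger_gap: 0.0001
```

```bash
python3 - <<'E'
from h import *
st(); im=grab('wrist'); save(im,'w2.png');st();go((.5639,.2424,.046),-74.25)
E
```

```text
t 3.5 p [0.5643 0.2429 0.047 ] yaw -74.33 rpy [-3.1404e+00  1.0000e-04 -1.2972e+00] F [-1.26 -0.46  0.3 ] gap 0.0001
t 3.55 p [0.5646 0.243  0.0475] yaw -74.34 rpy [-3.1393e+00  2.0000e-04 -1.2975e+00] F [ 1.08  0.01 -0.39] gap 0.0003
delta mm [0.4 0.9 1.5] turn -0.09 dist 1.8
```

View pics/w2.png

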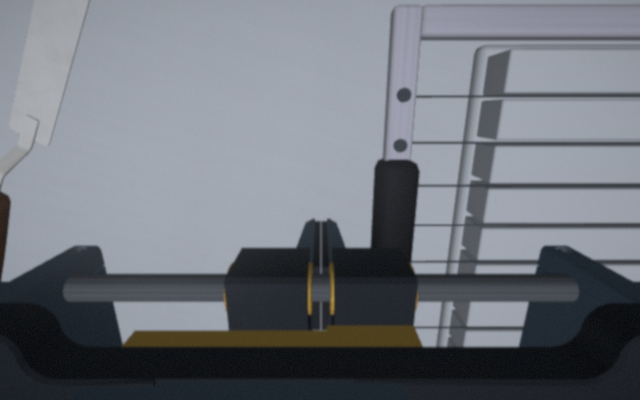

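Emit:
{"op": "drive_tool", "data": {
  "deltas": [
    [3,0,1,0,0],
    [6,0,1,0,0],
    [9,0,1,0,0],
    [12,0,1,0,0],
    [13,0,1,0,0],
    [13,0,1,0,0]
  ]
}}

```text
t: 4.15
ee_pos: [0.5673, 0.2296, 0.045]
orientation: [3.142, -0.0, -1.299]
wrist_force: [0.6, -0.3, -0.1]
finger_gap: 0.0004
```

Emit:
{"op": "drive_tool", "data": {
  "deltas": [
    [1,0,0,0,0],
    [2,0,0,0,0],
    [3,0,0,0,0]
  ]
}}

```text
t: 4.45
ee_pos: [0.568, 0.2269, 0.0449]
orientation: [3.142, -0.0, -1.299]
wrist_force: [-0.2, 0.2, 0.1]
finger_gap: 0.0002
```

Emit:
{"op": "drive_tool", "data": {
  "deltas": [
    [1,0,0,0,0],
    [2,0,0,0,0],
    [3,0,0,0,0]
  ]
}}

```text
t: 4.75
ee_pos: [0.5689, 0.2239, 0.045]
orientation: [3.142, 0.0, -1.299]
wrist_force: [-0.6, -0.1, -0.2]
finger_gap: 0.0004
```

Emit:
{"op": "drive_tool", "data": {
  "deltas": [
    [1,0,0,0,0],
    [2,0,0,0,0],
    [3,0,0,0,0]
  ]
}}

```text
t: 5.05
ee_pos: [0.5696, 0.2212, 0.045]
orientation: [-3.142, 0.0, -1.299]
wrist_force: [-1.3, 2.5, -0.2]
finger_gap: 0.0005
```

Emit:
{"op": "drive_tool", "data": {
  "deltas": [
    [1,0,0,0,0],
    [2,0,0,0,0],
    [3,0,0,0,0]
  ]
}}

```text
t: 5.35
ee_pos: [0.5704, 0.2182, 0.045]
orientation: [3.142, 0.0, -1.299]
wrist_force: [-0.9, 3.0, 0.0]
finger_gap: 0.0005
```

Emit:
{"op": "drive_tool", "data": {
  "deltas": [
    [0.8,0,0,0,0],
    [1.6,0,0,0,0]
  ]
}}

```text
t: 5.55
ee_pos: [0.5709, 0.2166, 0.045]
orientation: [-3.142, 0.0, -1.299]
wrist_force: [-0.5, 4.1, -0.3]
finger_gap: 0.0002
```

Emit:
{"op": "drive_tool", "data": {
  "deltas": [
    [0.8,0,0,0,0]
  ]
}}

```text
t: 5.65
ee_pos: [0.5711, 0.2158, 0.045]
orientation: [-3.142, 0.0, -1.299]
wrist_force: [-0.4, 3.2, 0.0]
finger_gap: 0.0003
```

Emit:
{"op": "drive_tool", "data": {
  "deltas": [
    [0.8,0,0,0,0]
  ]
}}

```text
t: 5.75
ee_pos: [0.5714, 0.2151, 0.045]
orientation: [-3.141, -0.0, -1.299]
wrist_force: [-0.5, 2.5, 0.3]
finger_gap: 0.0006
```

Emit:
{"op": "drive_tool", "data": {
  "deltas": [
    [0.8,0,0,0,0]
  ]
}}

```text
t: 5.85
ee_pos: [0.5716, 0.2143, 0.045]
orientation: [-3.142, 0.0, -1.299]
wrist_force: [-0.1, 3.2, -0.6]
finger_gap: -0.0
```

Emit:
{"op": "drive_tool", "data": {
  "deltas": [
    [0.8,0,0,0,0]
  ]
}}

```text
t: 5.95
ee_pos: [0.5718, 0.2136, 0.045]
orientation: [-3.142, 0.0, -1.299]
wrist_force: [-0.7, 3.4, 0.0]
finger_gap: 0.0005
```

Emit:
{"op": "drive_tool", "data": {
  "deltas": [
    [0.8,0,0,0,0]
  ]
}}

```text
t: 6.05
ee_pos: [0.572, 0.2128, 0.045]
orientation: [-3.142, -0.0, -1.299]
wrist_force: [-0.4, 2.9, -0.1]
finger_gap: 0.0003
```

Emit:
{"op": "drive_tool", "data": {
  "deltas": [
    [0.9,0,0,0,0]
  ]
}}

```text
t: 6.15
ee_pos: [0.5722, 0.2119, 0.045]
orientation: [-3.142, 0.0, -1.299]
wrist_force: [0.1, 3.9, 0.2]
finger_gap: 0.0007
```

Emit:
{"op": "drive_tool", "data": {
  "deltas": [
    [0.9,0,0,0,0]
  ]
}}

```text
t: 6.25
ee_pos: [0.5725, 0.2111, 0.0449]
orientation: [-3.142, 0.0, -1.299]
wrist_force: [-0.5, 2.7, -0.1]
finger_gap: 0.0006
```

Emit:
{"op": "drive_tool", "data": {
  "deltas": [
    [0.9,0,0,0,0]
  ]
}}

```text
t: 6.35
ee_pos: [0.5728, 0.2102, 0.045]
orientation: [-3.142, -0.0, -1.299]
wrist_force: [-0.5, 4.0, 0.3]
finger_gap: 0.0006
```

Emit:
{"op": "drive_tool", "data": {
  "deltas": [
    [0.9,0,0,0,0]
  ]
}}

```text
t: 6.45
ee_pos: [0.573, 0.2093, 0.0449]
orientation: [-3.142, -0.0, -1.299]
wrist_force: [-0.4, 2.7, -1.1]
finger_gap: 0.0004
```

Emit:
{"op": "drive_tool", "data": {
  "deltas": [
    [0.9,0,0,0,0]
  ]
}}

```text
t: 6.55
ee_pos: [0.5732, 0.2084, 0.045]
orientation: [3.142, -0.0, -1.299]
wrist_force: [-0.0, 3.0, -0.2]
finger_gap: 0.0003
```

Emit:
{"op": "drive_tool", "data": {
  "deltas": [
    [0.9,0,0,0,0]
  ]
}}

```text
t: 6.65
ee_pos: [0.5734, 0.2075, 0.045]
orientation: [-3.142, -0.0, -1.299]
wrist_force: [0.4, 2.7, -0.8]
finger_gap: 0.0005
```

Emit:
{"op": "drive_tool", "data": {
  "deltas": [
    [0.9,0,0,0,0]
  ]
}}

```text
t: 6.75
ee_pos: [0.5737, 0.2067, 0.045]
orientation: [-3.142, -0.0, -1.299]
wrist_force: [-0.7, 3.7, -1.6]
finger_gap: 0.0003
```

Emit:
{"op": "drive_tool", "data": {
  "deltas": [
    [0.9,0,0,0,0]
  ]
}}

```text
t: 6.85
ee_pos: [0.5739, 0.2058, 0.045]
orientation: [-3.142, -0.0, -1.299]
wrist_force: [-0.2, 3.1, -0.2]
finger_gap: 0.0006
```

Emit:
{"op": "drive_tool", "data": {
  "deltas": [
    [0.9,0,0,0,0]
  ]
}}

```text
t: 6.95
ee_pos: [0.5741, 0.2049, 0.0449]
orientation: [3.142, -0.0, -1.299]
wrist_force: [0.0, 3.3, -1.1]
finger_gap: 0.0005
```

Emit:
{"op": "drive_tool", "data": {
  "deltas": [
    [0.9,0,0,0,0]
  ]
}}

```text
t: 7.05
ee_pos: [0.5744, 0.2041, 0.045]
orientation: [3.142, 0.0, -1.299]
wrist_force: [0.2, 4.8, -0.4]
finger_gap: 0.0003
```

Emit:
{"op": "drive_tool", "data": {
  "deltas": [
    [0.5,0,0,0,0]
  ]
}}

```text
t: 7.15
ee_pos: [0.5745, 0.204, 0.045]
orientation: [-3.141, 0.001, -1.299]
wrist_force: [-2.1, 10.7, -0.0]
finger_gap: 0.0003
```

Emit:
{"op": "drive_tool", "data": {
  "deltas": [
    [0.2,0,0,0,0],
    [0.2,0,0,0,0]
  ]
}}

```text
t: 7.35
ee_pos: [0.5744, 0.204, 0.045]
orientation: [-3.142, 0.001, -1.299]
wrist_force: [-1.5, 8.0, -0.2]
finger_gap: 0.0004
```

```bash
python3 - <<'E'
from h import *
s=st(); print(s['ee_pos'])
E
```

```text
t 7.35 p [0.5744 0.204  0.045 ] yaw -74.44 rpy [-3.1415e+00  8.0000e-04 -1.2992e+00] F [-1.48  7.96 -0.17] gap 0.0004
[0.57444797 0.20402036 0.0449757 ]
```

Emit:
{"op": "drive_tool", "data": {
  "deltas": [
    [-6,0,0,0,0],
    [-12,0,-10,0,0.6],
    [-12,0,-50,0,0.6],
    [-5,0,-60,0,0.6],
    [10,0,-60,0,0.6],
    [22,0,-55,0,0.6],
    [22,0,-35,0,0.6],
    [22,0,-30,0,0.6]
  ],
  "grip_force": 3
}}

```text
t: 8.15
ee_pos: [0.579, 0.1806, 0.0721]
orientation: [3.137, 0.0, -1.3]
wrist_force: [-0.6, 0.1, 0.7]
finger_gap: 0.0531
```

```bash
python3 - <<'E'
from h import *
s=st(); im=grab('wrist'); save(im,'w3.png')
E
```

```text
t 8.15 p [0.579  0.1806 0.0721] yaw -74.51 rpy [ 3.1372e+00  1.0000e-04 -1.3004e+00] F [-0.59  0.12  0.7 ] gap 0.0531
```

View pics/w3.png

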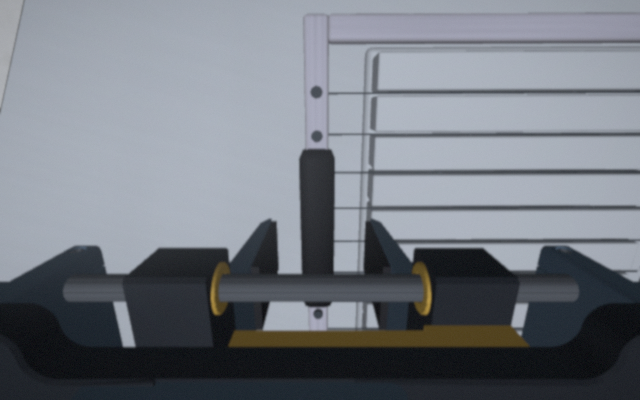

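The fingers straddle the frame grip at about (317,230). I'll lower them and close lightly to measure the outer face.

Emit:
{"op": "drive_tool", "data": {
  "deltas": [
    [0,0,8,0,0.6],
    [0,0,14.5,0,0.6],
    [0,0,14.5,0,0.5],
    [0,0,14.5,0,0.4],
    [0,0,14.5,0,0.4]
  ]
}}

```text
t: 8.7
ee_pos: [0.5807, 0.1824, 0.0608]
orientation: [-3.141, -0.0, -1.299]
wrist_force: [0.3, 0.5, -0.3]
finger_gap: 0.0372
```

Emit:
{"op": "drive_tool", "data": {
  "deltas": [
    [0,0,0,0,0.35],
    [0,0,0,0,0.3],
    [0,0,0,0,0.28],
    [0,0,0,0,0.25],
    [0,0,0,0,0.25],
    [0,0,0,0,0.25]
  ]
}}

```text
t: 9.3
ee_pos: [0.5804, 0.1829, 0.0606]
orientation: [-3.141, 0.001, -1.299]
wrist_force: [-0.7, 5.6, 2.2]
finger_gap: 0.023
```

```bash
python3 - <<'E'
from h import *
s=st(); print(s['ee_pos'],s['finger_gap'])
E
```

```text
t 9.3 p [0.5804 0.1829 0.0606] yaw -74.43 rpy [-3.1414e+00  8.0000e-04 -1.2991e+00] F [-0.67  5.55  2.22] gap 0.023
[0.58035532 0.18287304 0.06058824] 0.023019956422712946
```

Emit:
{"op": "drive_tool", "data": {
  "deltas": [
    [0,0,0,0,0.2],
    [0,0,0,0,0.2],
    [0,0,0,0,0.2]
  ]
}}

```text
t: 9.6
ee_pos: [0.5803, 0.1829, 0.0606]
orientation: [-3.141, 0.001, -1.299]
wrist_force: [-1.7, 5.5, 0.8]
finger_gap: 0.0226
```

```bash
python3 - <<'E'
from h import *
s=st(); print(s['ee_pos'],s['finger_gap'])
E
```

```text
t 9.6 p [0.5803 0.1829 0.0606] yaw -74.43 rpy [-3.1414e+00  8.0000e-04 -1.2990e+00] F [-1.72  5.45  0.8 ] gap 0.0226
[0.58034251 0.18291838 0.06056515] 0.022642894404680848
```

Emit:
{"op": "drive_tool", "data": {
  "deltas": [
    [0,0,0,0,0.5],
    [0,0,0,0,0.6],
    [0,0,-20,0,0.8],
    [0,0,-70,0,1],
    [0,0,-110,0,1],
    [0,0,-140,0,1]
  ]
}}

```text
t: 10.2
ee_pos: [0.581, 0.1822, 0.2032]
orientation: [-3.139, -0.0, -1.299]
wrist_force: [0.9, -0.4, -0.0]
finger_gap: 0.068
```

```bash
python3 - <<'E'
from h import *
s=st(); go((.578,-.114,.2),-74.25)
E
```

```text
t 10.2 p [0.581  0.1822 0.2032] yaw -74.44 rpy [-3.1394e+00 -4.0000e-04 -1.2992e+00] F [ 0.9  -0.39 -0.01] gap 0.068
delta mm [284.5  82.4   3.1] turn -0.19 dist 296.2
```

Emit:
{"op": "drive_tool", "data": {
  "deltas": [
    [45,13,0,0,1],
    [90,26,0,0,1],
    [135,39,0,0,1],
    [180,52,0,0,1],
    [225,65,0,0,1],
    [265,76,0,0,1],
    [284,82,0,0,1],
    [284,82,0,0,1]
  ]
}}

```text
t: 11.0
ee_pos: [0.5775, -0.1162, 0.2004]
orientation: [3.141, -0.001, -1.302]
wrist_force: [-0.8, 0.3, -0.4]
finger_gap: 0.0914
```

```bash
python3 - <<'E'
from h import *
s=st(); im=grab('wrist'); save(im,'w4.png'); im=grab('top'); save(im,'t4.png'); st()
im=load('wrist')
print(spot_in('wrist','hinge_pin'),spot_in('wrist','hinge_datum'))
E
```

```text
t 11.0 p [ 0.5775 -0.1162  0.2004] yaw -74.62 rpy [ 3.1414e+00 -6.0000e-04 -1.3023e+00] F [-0.75  0.3  -0.36] gap 0.0914
t 11.1 p [ 0.5775 -0.1134  0.2004] yaw -74.49 rpy [ 3.1414e+00  3.0000e-04 -1.3001e+00] F [-0.29  0.66  0.1 ] gap 0.0912
[{'uv': [482.2, 238.4], 'score': 0.67}] [{'uv': [187.2, 106.2], 'score': 0.89}]
```

View pics/w4.png

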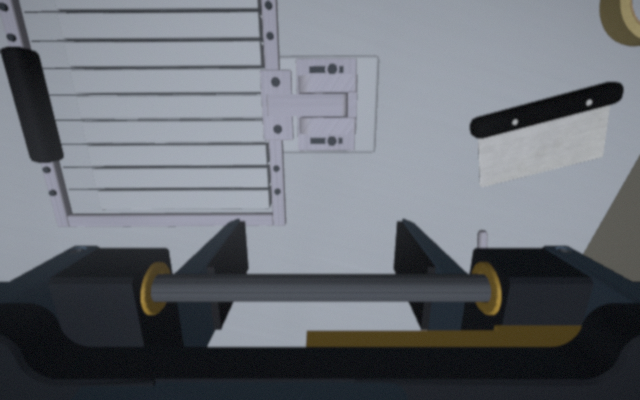

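The arm's nose at (346,105) meets the cross-web. The near post is at (300–356, 118–152). Next I'll measure the post.

```bash
python3 - <<'E'
from h import *
im=load('wrist')
a=im['pixels'][40:170,250:390]; cv2.imwrite('pics/w4z.png',cv2.resize(a,None,fx=5.5,fy=4.5 if 0 else 4.5,interpolation=cv2.INTER_CUBIC)[...,::-1])
th=np.radians(15.66); ux=np.array([np.cos(th),np.sin(th)]); n=np.array([-np.sin(th),np.cos(th)])
g=np.array([.58034,.18292]); c=g@n+.0112-.297; print('c hole',c)
for uv in [(300,118),(356,118),(300,152),(356,152),(301,150),(355,150)]:
    q=atz(im,uv,.103)[:2]; print(uv,'u',(q@ux).round(4),'n',(q@n).round(4))
mouth=.5855*ux+c*n
print(proj(im,np.r_[mouth,.103]),proj(im,np.r_[mouth,.085]))
E
```

```text
c hole -0.2663200987811076
(300, 118) u 0.5978 n -0.2514
(356, 118) u 0.5975 n -0.2997
(300, 152) u 0.5686 n -0.2507
(356, 152) u 0.5683 n -0.3005
(301, 150) u 0.5703 n -0.2516
(355, 150) u 0.5701 n -0.2996
[[317.41239901 132.45581035]] [[317.59633645 131.06651242]]
```

View pics/w4z.png

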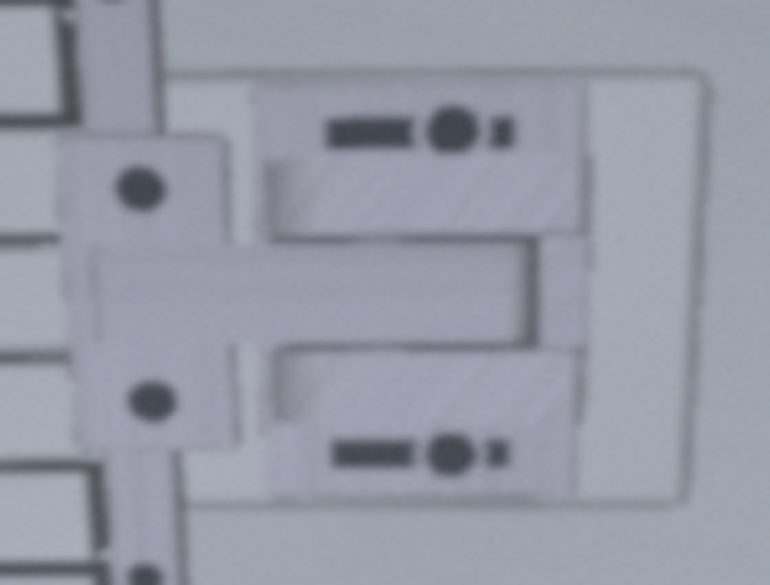

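```bash
python3 - <<'E'
from h import *
go((.436,-.387,.15),-69)
E
```

```text
delta mm [226.4 210.3  50.4] turn -5.39 dist 313.1
```

Emit:
{"op": "drive_tool", "data": {
  "deltas": [
    [32,30,6,-1,1],
    [64,60,12,-3,1],
    [96,90,20,-5,1],
    [128,120,28,-5,1],
    [160,150,36,-5,1],
    [192,180,44,-5,1],
    [220,204,50,-5,1],
    [226,210,50,-5,1]
  ]
}}

```text
t: 12.0
ee_pos: [0.4349, -0.3893, 0.1498]
orientation: [3.141, 0.0, -1.213]
wrist_force: [0.5, 0.8, 0.4]
finger_gap: 0.0909
```

Emit:
{"op": "drive_tool", "data": {
  "deltas": [
    [0,0,0,0,1],
    [0,0,0,0,1]
  ]
}}

```text
t: 12.2
ee_pos: [0.4368, -0.386, 0.1506]
orientation: [-3.141, 0.0, -1.211]
wrist_force: [-0.4, 0.5, -0.3]
finger_gap: 0.0913
```

```bash
python3 - <<'E'
from h import *
s=st(); im=grab('wrist'); save(im,'w5.png'); st()
g=im['pixels'].astype(int).sum(2)
for l in ['pin_grip','pin_tip']: print(l,[(d['uv'],d['score']) for d in spot_in('wrist',l)])
E
```

```text
t 12.2 p [ 0.4368 -0.386   0.1506] yaw -69.37 rpy [-3.1413e+00  3.0000e-04 -1.2108e+00] F [-0.41  0.49 -0.34] gap 0.0913
t 12.25 p [ 0.437  -0.3859  0.1507] yaw -69.34 rpy [-3.1413  0.     -1.2103] F [-0.7   0.64 -0.51] gap 0.0913
pin_grip [([321.6, 103.4], 0.55)]
pin_tip []
```

View pics/w5.png

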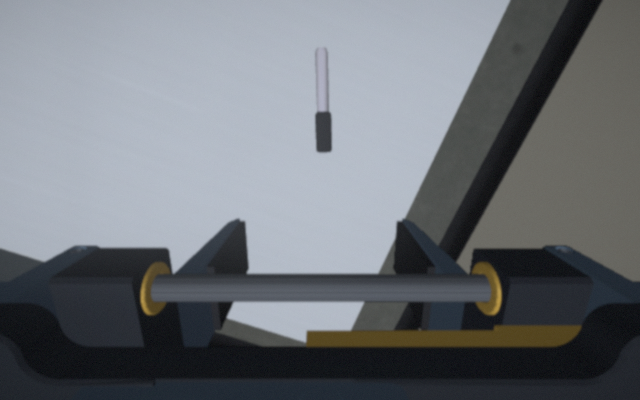

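The pin shows clearly, with its grip from (323,112) to (323,152) and its tip at (321,48). Fitting it now.

```bash
python3 - <<'E'
from h import *
im=load('wrist'); g=im['pixels'].astype(int).sum(2)
m=np.zeros(g.shape,np.uint8); m[100:165,305:345]=g[100:165,305:345]<260
n_,l,s,c=cv2.connectedComponentsWithStats(m); i=1+np.argmax(s[1:,4]); print(s[i],c[i])
v0,v1=s[i][1],s[i][1]+s[i][3]
row=lambda v:np.where(l[v]==i)[0]
e=[(row(v).mean()) for v in range(v0+4,v1-4)]; k=np.polyfit(range(v0+4,v1-4),e,1); print(k)
A=atz(im,(np.polyval(k,v0),v0),.016)[:2]; B=atz(im,(np.polyval(k,v1),v1),.016)[:2]
print('front',A,'back',B,np.linalg.norm(A-B),'ctr',(A+B)/2)
B2=atz(im,(np.polyval(k,v1),v1),.008)[:2]
tip=atz(im,(321.3,47),.006)[:2]; print('tip',tip)
ctr=(A+B)/2; d=tip-ctr; print('yaw grip->tip',np.degrees(np.arctan2(d[1],d[0])),np.linalg.norm(d)); d=A-B; print('grip axis',np.degrees(np.arctan2(d[1],d[0])))
E
```

```text
[316 112  15  39 540] [323.28333333 131.22962963]
[2.96370968e-02 3.19391734e+02]
front [ 0.51055017 -0.36148187] back [ 0.4755208  -0.37599887] 0.03791833684699243 ctr [ 0.49303548 -0.36874037]
tip [ 0.5656448  -0.33924755]
yaw grip->tip 22.106253571054612 0.07837052778557314
grip axis 22.510284923370328
```

```bash
python3 - <<'E'
from h import *
go((.4902,-.3698,.003),-67.8)
E
```

```text
delta mm [  3.6 -55.6 147.7] turn -1.52 dist 157.9
```

Emit:
{"op": "drive_tool", "data": {
  "deltas": [
    [3.6,-30,10,-1.5,1],
    [3.6,-55.6,40,-1.5,0.8],
    [3.6,-55.6,80,-1.5,0.6],
    [3.6,-55.6,115,-1.5,0.6],
    [3.6,-55.6,125,-1.5,0.6],
    [3.6,-55.6,125,-1.5,0.6]
  ]
}}

```text
t: 12.95
ee_pos: [0.4891, -0.3702, 0.0247]
orientation: [3.141, 0.002, -1.185]
wrist_force: [0.2, -1.0, 0.5]
finger_gap: 0.0556
```

```bash
python3 - <<'E'
from h import *
s=st(); im=grab('wrist'); save(im,'w6.png'); go((.4902,-.3698,.003),-67.8)
E
```

```text
t 12.95 p [ 0.4891 -0.3702  0.0247] yaw -67.89 rpy [ 3.1406e+00  2.1000e-03 -1.1849e+00] F [ 0.15 -1.04  0.5 ] gap 0.0556
delta mm [-1.  -0.8 23.2] turn -0.1 dist 23.2
```

View pics/w6.png

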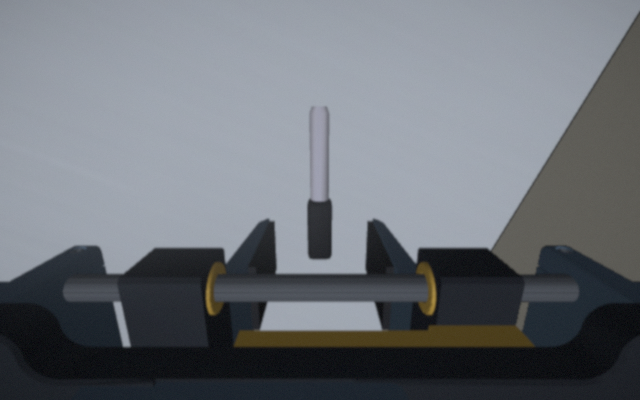

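Emit:
{"op": "drive_tool", "data": {
  "deltas": [
    [-0.5,-0.5,12,0,0.6],
    [-0.5,-0.5,19,0,0.6],
    [-0.5,-0.5,21.7,0,0.6],
    [-0.5,-0.5,21.7,0,0.4],
    [-0.5,-0.5,21.7,0,0.2],
    [-0.5,-0.5,21.7,0,0.1],
    [-0.5,-0.5,21.7,0,0.1],
    [-0.5,-0.5,21.7,0,0.1]
  ],
  "grip_force": 20
}}

```text
t: 13.8
ee_pos: [0.4897, -0.3706, 0.0039]
orientation: [-3.142, -0.0, -1.186]
wrist_force: [-1.0, 0.1, -0.8]
finger_gap: 0.0176
```

Emit:
{"op": "drive_tool", "data": {
  "deltas": [
    [0,0,0,0,0.1],
    [0,0,0,0,0.1],
    [0,0,0,0,0.1]
  ]
}}

```text
t: 14.1
ee_pos: [0.4897, -0.3706, 0.0039]
orientation: [-3.142, -0.0, -1.186]
wrist_force: [-0.5, 1.1, 4.0]
finger_gap: 0.0158
```

```bash
python3 - <<'E'
from h import *
s=st(); im=grab('wrist'); save(im,'w7.png'); st(); print(monitor.state()['ee_pos'])
E
```

```text
t 14.1 p [ 0.4897 -0.3706  0.0039] yaw -67.93 rpy [-3.1416e+00 -1.0000e-04 -1.1856e+00] F [-0.51  1.1   3.97] gap 0.0158
t 14.15 p [ 0.4897 -0.3706  0.0039] yaw -67.93 rpy [-3.1416e+00 -1.0000e-04 -1.1856e+00] F [-1.7  -0.2   3.37] gap 0.0157
[ 0.48969374 -0.37059192  0.00390556]
```

View pics/w7.png

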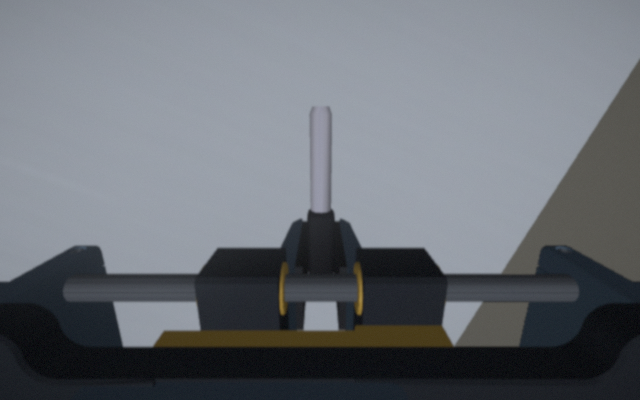

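Emit:
{"op": "drive_tool", "data": {
  "deltas": [
    [0,0,-5,0,0.1],
    [0,0,-20,0,0.1],
    [0,0,-50,0,0.1],
    [0,0,-90,0,0.1],
    [0,0,-130,0,0.1],
    [0,0,-130,0,0.1]
  ]
}}

```text
t: 14.75
ee_pos: [0.4919, -0.3725, 0.1402]
orientation: [-3.138, -0.008, -1.186]
wrist_force: [0.7, -0.7, -0.6]
finger_gap: 0.0156
```

```bash
python3 - <<'E'
from h import *
im=load('wrist'); p=np.array([ 0.48969374,-0.37059192,0.00390556]); R=Ro.from_euler('xyz',[3.1416,-.0001,-1.1856]).as_matrix()
def line(im,v0=112,v1=200):
    g=im['pixels'].astype(int).sum(2); out=[]
    G=np.abs(np.diff(cv2.GaussianBlur(im['pixels'],(0,0),1).astype(int).sum(2),axis=1))
    for v in range(v0,v1):
        a=G[v,300:320].argmax()+300.5; b=G[v,322:342].argmax()+322.5; out.append((a+b)/2)
    return np.polyfit(range(v0,v1),out,1)
k=line(im); print('axis col at 112,200',np.polyval(k,[112,200]))
for v in (106,):
    q=atz(im,(np.polyval(k,v),v),.006); print('tip tool',R.T@(q-p)*1000)
q=atz(im,(np.polyval(k,205),205),.006);print('shoulder tool',R.T@(q-p)*1000)
s=st(); im=grab('wrist'); save(im,'w8.png'); k=line(im); print(np.polyval(k,[112,200])); 
th=np.radians(15.7); ux=np.array([np.cos(th),np.sin(th)]); n=np.array([-np.sin(th),np.cos(th)])
g=np.array([.58034,.18292]); c=g@n+.0112-.297; print('c',c)
t=.4905*ux+c*n; print(t); go((t[0],t[1],.15),-74.3)
E
```

```text
axis col at 112,200 [320.15411134 320.44004702]
tip tool [  0.68918852 -81.5744144   -2.09377181]
shoulder tool [  0.85969576 -25.83670556  -2.09416423]
t 14.75 p [ 0.4919 -0.3725  0.1402] yaw -67.93 rpy [-3.1377 -0.0083 -1.1856] F [ 0.68 -0.7  -0.6 ] gap 0.0156
[320.1604954  320.59443574]
c -0.2667446885613012
[ 0.54438153 -0.12406339]
delta mm [-209.3 -142.6  -13.3] turn 6.37 dist 253.6
```

View pics/w8.png

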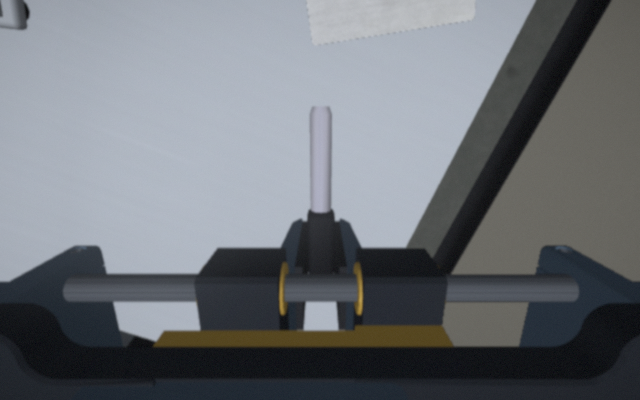

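Emit:
{"op": "drive_tool", "data": {
  "deltas": [
    [-25,-18,-10,1,0.1],
    [-60,-42,-13,3,0.1],
    [-95,-65,-13,5,0.1],
    [-130,-88,-13,6.37,0.1],
    [-165,-112,-13,6.37,0.1],
    [-195,-133,-13,6.37,0.1],
    [-207,-141,-13,6.37,0.1],
    [-209.3,-142.6,-13,6.37,0.1]
  ]
}}

```text
t: 15.6
ee_pos: [0.543, -0.1214, 0.1464]
orientation: [3.141, 0.001, -1.295]
wrist_force: [0.0, -0.7, -0.8]
finger_gap: 0.0161
```

Emit:
{"op": "drive_tool", "data": {
  "deltas": [
    [0,0,0,0,0.1],
    [0,0,0,0,0.1]
  ]
}}

```text
t: 15.8
ee_pos: [0.543, -0.1242, 0.1466]
orientation: [3.141, -0.0, -1.298]
wrist_force: [0.8, 0.3, -0.3]
finger_gap: 0.0158
```

```bash
python3 - <<'E'
from h import *
st(); im=grab('wrist'); save(im,'w9.png'); st(); go((.5444,-.1241,.0829),-74.3)
E
```

```text
t 15.8 p [ 0.543  -0.1242  0.1466] yaw -74.36 rpy [ 3.1414e+00 -1.0000e-04 -1.2978e+00] F [ 0.77  0.3  -0.28] gap 0.0158
t 15.85 p [ 0.543  -0.1242  0.1467] yaw -74.38 rpy [ 3.1414e+00 -1.0000e-04 -1.2981e+00] F [ 0.51 -0.28  0.17] gap 0.0161
delta mm [ 0.3 -1.4 63.8] turn -0.08 dist 63.8
```

View pics/w9.png

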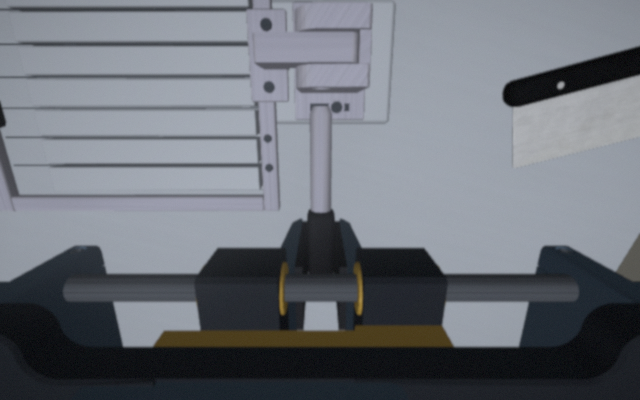

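Emit:
{"op": "drive_tool", "data": {
  "deltas": [
    [0,0,25,0,0.1],
    [0,0,50,0,0.1],
    [0.3,0,61,0,0.1],
    [0.3,0,63.8,0,0.1],
    [0.3,0,63.8,0,0.1],
    [0.3,0,63.8,0,0.1]
  ]
}}

```text
t: 16.45
ee_pos: [0.5438, -0.1237, 0.0839]
orientation: [-3.141, -0.001, -1.297]
wrist_force: [-0.5, -0.4, 0.4]
finger_gap: 0.0162
```

```bash
python3 - <<'E'
from h import *
st(); im=grab('wrist'); save(im,'w10.png'); s=st(); go((.5444,-.1241,.0829),-74.3)
th=np.radians(15.7); ux=np.array([np.cos(th),np.sin(th)]); n=np.array([-np.sin(th),np.cos(th)])
p=s['ee_pos'][:2]; print('u',p@ux,'n',p@n)
a=im['pixels'][0:230,180:460]; cv2.imwrite('pics/w10z.png',cv2.resize(a,None,fx=2.5,fy=2.5,interpolation=cv2.INTER_CUBIC)[...,::-1])
E
```

```text
t 16.45 p [ 0.5438 -0.1237  0.0839] yaw -74.31 rpy [-3.1405e+00 -8.0000e-04 -1.2970e+00] F [-0.51 -0.41  0.42] gap 0.0162
t 16.5 p [ 0.5438 -0.1236  0.0839] yaw -74.31 rpy [-3.1404e+00 -9.0000e-04 -1.2969e+00] F [ 0.24  0.64 -1.42] gap 0.0161
delta mm [ 0.6 -0.4  1. ] turn -0.01 dist 1.3
u 0.4900679491123443 n -0.2661483458828467
```

View pics/w10z.png

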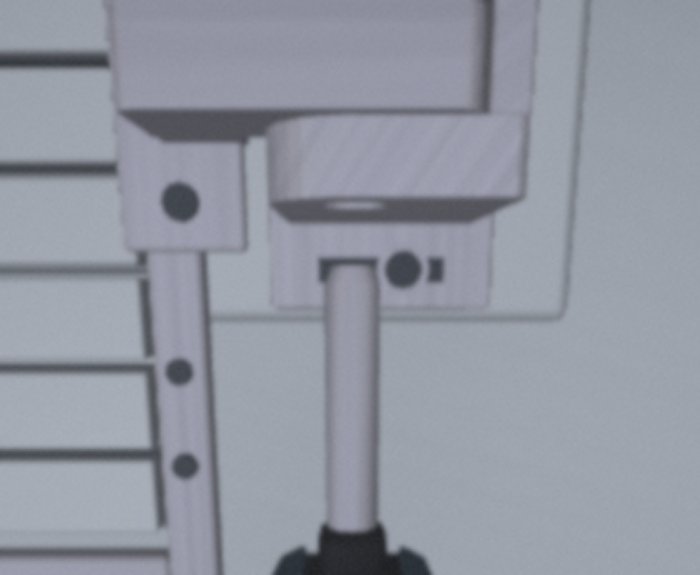

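The hole mouth is visible at zoomed (354,205), almost in line with the pin tip at (352,265). I'll trim and go in slowly.

Emit:
{"op": "drive_tool", "data": {
  "deltas": [
    [0.6,0,1,0,0.1],
    [0.6,-3,1,0,0.1],
    [0.6,-6,1,0,0.1],
    [0.6,-7,1,0,0.1],
    [0.6,-7,1,0,0.1]
  ]
}}

```text
t: 17.0
ee_pos: [0.5504, -0.1219, 0.082]
orientation: [-3.142, -0.0, -1.297]
wrist_force: [0.7, 0.4, -1.0]
finger_gap: 0.016
```

```bash
python3 - <<'E'
from h import *
st(); im=grab('wrist'); s=st()
th=np.radians(15.7); ux=np.array([np.cos(th),np.sin(th)]); n=np.array([-np.sin(th),np.cos(th)])
p=s['ee_pos'][:2]; print('u',p@ux,'n',p@n)
a=im['pixels'][0:230,180:460]; cv2.imwrite('pics/w11z.png',cv2.resize(a,None,fx=2.5,fy=2.5,interpolation=cv2.INTER_CUBIC)[...,::-1])
E
```

```text
t 17.0 p [ 0.5504 -0.1219  0.082 ] yaw -74.29 rpy [-3.1415e+00 -1.0000e-04 -1.2966e+00] F [ 0.68  0.38 -0.98] gap 0.016
t 17.05 p [ 0.5502 -0.1219  0.0819] yaw -74.29 rpy [ 3.1415  0.     -1.2966] F [ 0.41 -0.41 -1.15] gap 0.0159
u 0.49669697377583194 n -0.2662428291091027
```

View pics/w11z.png

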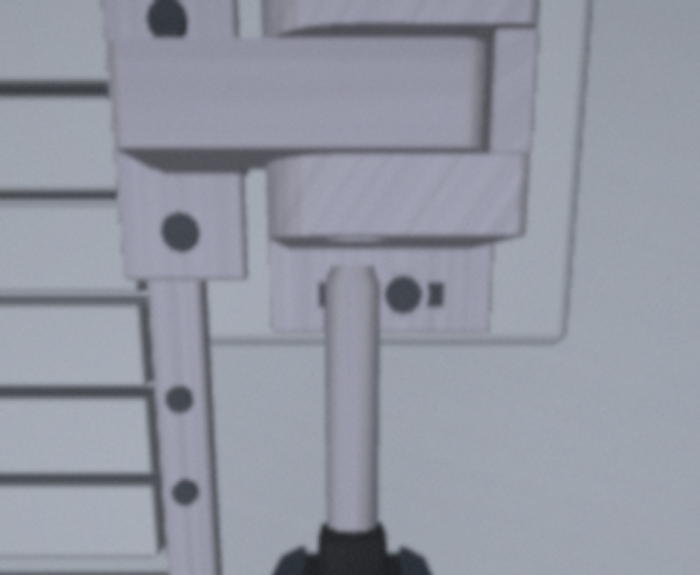

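Emit:
{"op": "drive_tool", "data": {
  "deltas": [
    [0.3,-1,-0.9,0,0.1],
    [0.3,-2,-0.9,0,0.1],
    [0.3,-3,-0.9,0,0.1],
    [0.3,-4,-0.9,0,0.1]
  ]
}}

```text
t: 17.45
ee_pos: [0.5542, -0.1212, 0.0829]
orientation: [-3.142, -0.0, -1.297]
wrist_force: [0.0, -0.2, -0.9]
finger_gap: 0.0161
```

Emit:
{"op": "drive_tool", "data": {
  "deltas": [
    [0,-0.7,0,0,0.1],
    [0,-1.4,0,0,0.1]
  ]
}}

```text
t: 17.65
ee_pos: [0.5555, -0.1208, 0.0828]
orientation: [3.142, 0.0, -1.297]
wrist_force: [0.9, 1.2, -1.5]
finger_gap: 0.016
```

Emit:
{"op": "drive_tool", "data": {
  "deltas": [
    [0,-0.7,0,0,0.1]
  ]
}}

```text
t: 17.75
ee_pos: [0.5562, -0.1206, 0.0828]
orientation: [3.142, 0.0, -1.297]
wrist_force: [0.1, 0.3, -0.1]
finger_gap: 0.0159
```

Emit:
{"op": "drive_tool", "data": {
  "deltas": [
    [0,-0.8,0,0,0.1]
  ]
}}

```text
t: 17.85
ee_pos: [0.5569, -0.1204, 0.0829]
orientation: [3.142, 0.0, -1.297]
wrist_force: [0.0, 0.1, -1.5]
finger_gap: 0.016
```

Emit:
{"op": "drive_tool", "data": {
  "deltas": [
    [0,-0.8,0,0,0.1]
  ]
}}

```text
t: 17.95
ee_pos: [0.5577, -0.1202, 0.0828]
orientation: [3.142, 0.0, -1.297]
wrist_force: [0.9, 0.1, -0.8]
finger_gap: 0.0155
```

Emit:
{"op": "drive_tool", "data": {
  "deltas": [
    [0,-0.8,0,0,0.1]
  ]
}}

```text
t: 18.05
ee_pos: [0.5585, -0.1199, 0.0829]
orientation: [-3.142, -0.0, -1.297]
wrist_force: [0.2, -0.0, -0.1]
finger_gap: 0.0162
```

Emit:
{"op": "drive_tool", "data": {
  "deltas": [
    [0,-0.8,0,0,0.1]
  ]
}}

```text
t: 18.15
ee_pos: [0.5592, -0.1197, 0.0829]
orientation: [3.142, 0.0, -1.297]
wrist_force: [-0.5, 0.0, -1.2]
finger_gap: 0.0158
```

```bash
python3 - <<'E'
from h import *
im=grab('wrist'); s=st()
th=np.radians(15.7); ux=np.array([np.cos(th),np.sin(th)]); n=np.array([-np.sin(th),np.cos(th)])
p=s['ee_pos'][:2]; print('u',p@ux,'n',p@n)
a=im['pixels'][0:230,180:460]; cv2.imwrite('pics/w12z.png',cv2.resize(a,None,fx=2.5,fy=2.5,interpolation=cv2.INTER_CUBIC)[...,::-1])
E
```

```text
t 18.2 p [ 0.5594 -0.1197  0.0829] yaw -74.3 rpy [-3.1415 -0.     -1.2968] F [-0.09 -0.05 -0.73] gap 0.016
u 0.506098733224898 n -0.2666239037057896
```

View pics/w12z.png

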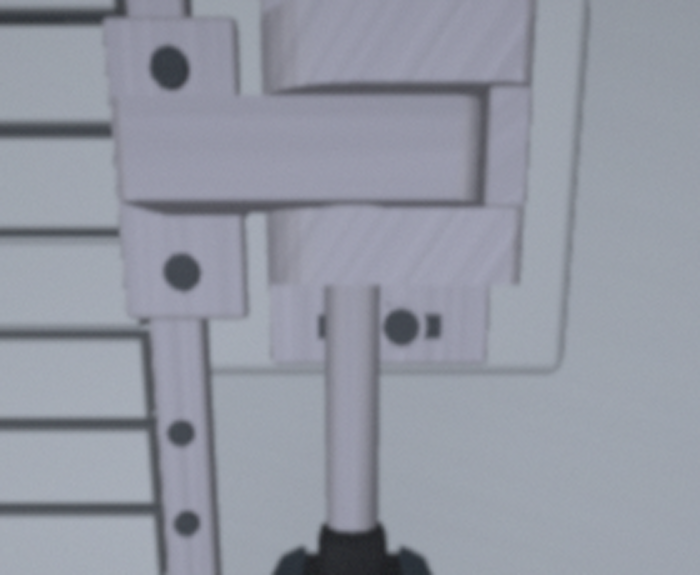

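The tip is inside the post and I feel no force. Continuing.

Emit:
{"op": "drive_tool", "data": {
  "deltas": [
    [0,-1,0,0,0.1],
    [0,-2,0,0,0.1],
    [0,-3,0,0,0.1],
    [0,-4,0,0,0.1]
  ]
}}

```text
t: 18.6
ee_pos: [0.5631, -0.1187, 0.0828]
orientation: [3.142, -0.0, -1.297]
wrist_force: [-0.6, -0.1, -1.0]
finger_gap: 0.0158
```

Emit:
{"op": "drive_tool", "data": {
  "deltas": [
    [0,-1,0,0,0.1],
    [0,-2,0,0,0.1],
    [0,-3,0,0,0.1],
    [0,-4,0,0,0.1]
  ]
}}

```text
t: 19.0
ee_pos: [0.5669, -0.1175, 0.0829]
orientation: [3.142, 0.0, -1.297]
wrist_force: [0.2, 0.5, -0.3]
finger_gap: 0.0157
```

Emit:
{"op": "drive_tool", "data": {
  "deltas": [
    [0,-1,0,0,0.1],
    [0,-2,0,0,0.1]
  ]
}}

```text
t: 19.2
ee_pos: [0.5689, -0.117, 0.0829]
orientation: [-3.142, -0.0, -1.297]
wrist_force: [0.6, -1.3, -0.9]
finger_gap: 0.0162
```

Emit:
{"op": "drive_tool", "data": {
  "deltas": [
    [0,-0.8,0,0,0.1]
  ]
}}

```text
t: 19.3
ee_pos: [0.5697, -0.1168, 0.0829]
orientation: [-3.142, -0.0, -1.297]
wrist_force: [-0.2, -0.2, -0.3]
finger_gap: 0.0157
```

Emit:
{"op": "drive_tool", "data": {
  "deltas": [
    [0,-0.8,0,0,0.1]
  ]
}}

```text
t: 19.4
ee_pos: [0.5704, -0.1166, 0.0829]
orientation: [-3.142, 0.0, -1.297]
wrist_force: [0.9, 0.1, -1.5]
finger_gap: 0.0161
```

Emit:
{"op": "drive_tool", "data": {
  "deltas": [
    [0,-0.8,0,0,0.1]
  ]
}}

```text
t: 19.5
ee_pos: [0.5712, -0.1164, 0.0828]
orientation: [3.142, 0.0, -1.297]
wrist_force: [-0.1, 0.3, -0.8]
finger_gap: 0.0161
```

Emit:
{"op": "drive_tool", "data": {
  "deltas": [
    [0,-0.8,0,0,0.1]
  ]
}}

```text
t: 19.6
ee_pos: [0.572, -0.1162, 0.0829]
orientation: [-3.142, -0.0, -1.297]
wrist_force: [0.1, -0.3, -0.3]
finger_gap: 0.0157
```

Emit:
{"op": "drive_tool", "data": {
  "deltas": [
    [0,-0.8,0,0,0.1]
  ]
}}

```text
t: 19.7
ee_pos: [0.5727, -0.1159, 0.0829]
orientation: [3.142, 0.0, -1.297]
wrist_force: [-0.2, 0.3, 0.2]
finger_gap: 0.016
```

Emit:
{"op": "drive_tool", "data": {
  "deltas": [
    [0,-0.8,0,0,0.1]
  ]
}}

```text
t: 19.8
ee_pos: [0.5735, -0.1157, 0.0829]
orientation: [3.142, 0.0, -1.297]
wrist_force: [-0.5, -0.3, -0.0]
finger_gap: 0.0159
```

Emit:
{"op": "drive_tool", "data": {
  "deltas": [
    [0,-0.8,0,0,0.1]
  ]
}}

```text
t: 19.9
ee_pos: [0.5743, -0.1155, 0.0829]
orientation: [-3.142, -0.0, -1.297]
wrist_force: [-0.3, -0.0, -1.2]
finger_gap: 0.0154
```

Emit:
{"op": "drive_tool", "data": {
  "deltas": [
    [0,-0.8,0,0,0.1]
  ]
}}

```text
t: 20.0
ee_pos: [0.5751, -0.1153, 0.0829]
orientation: [-3.142, -0.0, -1.297]
wrist_force: [0.4, -0.0, 0.6]
finger_gap: 0.0159
```

Emit:
{"op": "drive_tool", "data": {
  "deltas": [
    [0,-1,0,0,0.1],
    [0,-2,0,0,0.1],
    [0,-3,0,0,0.1]
  ]
}}

```text
t: 20.3
ee_pos: [0.5779, -0.1145, 0.0828]
orientation: [3.142, -0.0, -1.297]
wrist_force: [-0.8, -0.2, -1.2]
finger_gap: 0.0159
```

Emit:
{"op": "drive_tool", "data": {
  "deltas": [
    [0,-1,0,0,0.1],
    [0,-2,0,0,0.1],
    [0,-3,0,0,0.1]
  ]
}}

```text
t: 20.6
ee_pos: [0.5808, -0.1137, 0.0829]
orientation: [-3.142, -0.0, -1.297]
wrist_force: [0.1, 0.3, -0.2]
finger_gap: 0.0157
```

Emit:
{"op": "drive_tool", "data": {
  "deltas": [
    [0,-1,0,0,0.1],
    [0,-2,0,0,0.1],
    [0,-3,0,0,0.1]
  ]
}}

```text
t: 20.9
ee_pos: [0.5837, -0.1129, 0.0829]
orientation: [-3.142, -0.0, -1.297]
wrist_force: [0.1, 0.8, 0.0]
finger_gap: 0.0162
```

Emit:
{"op": "drive_tool", "data": {
  "deltas": [
    [0,-1,0,0,0.1],
    [0,-2,0,0,0.1],
    [0,-3,0,0,0.1]
  ]
}}

```text
t: 21.2
ee_pos: [0.5866, -0.1121, 0.0829]
orientation: [-3.142, -0.0, -1.297]
wrist_force: [0.6, 0.4, -0.8]
finger_gap: 0.0159
```

```bash
python3 - <<'E'
from h import *
im=grab('wrist'); s=st()
th=np.radians(15.7); ux=np.array([np.cos(th),np.sin(th)]); n=np.array([-np.sin(th),np.cos(th)])
p=s['ee_pos'][:2]; print('u',p@ux,'n',p@n)
a=im['pixels'][0:230,180:460]; cv2.imwrite('pics/w13z.png',cv2.resize(a,None,fx=2.5,fy=2.5,interpolation=cv2.INTER_CUBIC)[...,::-1])
E
```

```text
t 21.25 p [ 0.5868 -0.112   0.0829] yaw -74.3 rpy [-3.1414e+00 -1.0000e-04 -1.2968e+00] F [ 0.16 -0.74 -0.2 ] gap 0.016
u 0.5345807239774507 n -0.26663464096015194
```

View pics/w13z.png

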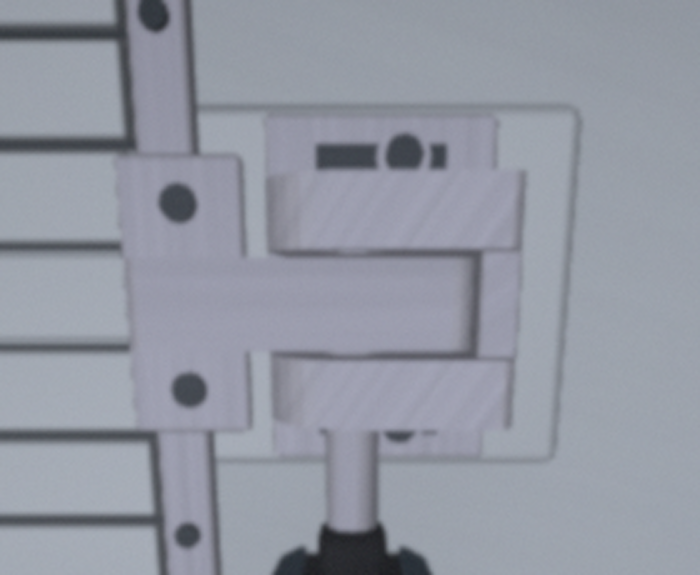

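Emit:
{"op": "drive_tool", "data": {
  "deltas": [
    [0,-0.8,0,0,0.1],
    [0,-1.6,0,0,0.1]
  ]
}}

```text
t: 21.45
ee_pos: [0.5881, -0.1116, 0.0829]
orientation: [3.142, 0.0, -1.297]
wrist_force: [-0.1, -1.7, -0.6]
finger_gap: 0.0159
```

Emit:
{"op": "drive_tool", "data": {
  "deltas": [
    [0,-0.8,0,0,0.1]
  ]
}}

```text
t: 21.55
ee_pos: [0.5889, -0.1114, 0.0829]
orientation: [-3.142, -0.0, -1.297]
wrist_force: [0.4, -0.4, -1.4]
finger_gap: 0.0158
```

Emit:
{"op": "drive_tool", "data": {
  "deltas": [
    [0,-0.8,0,0,0.1]
  ]
}}

```text
t: 21.65
ee_pos: [0.5897, -0.1112, 0.0829]
orientation: [-3.142, 0.0, -1.297]
wrist_force: [0.1, 0.8, -1.3]
finger_gap: 0.0159
```

Emit:
{"op": "drive_tool", "data": {
  "deltas": [
    [0,-0.8,0,0,0.1]
  ]
}}

```text
t: 21.75
ee_pos: [0.5905, -0.111, 0.0829]
orientation: [-3.142, -0.0, -1.297]
wrist_force: [0.5, -0.2, 0.0]
finger_gap: 0.0156
```

Emit:
{"op": "drive_tool", "data": {
  "deltas": [
    [0,-0.8,0,0,0.1]
  ]
}}

```text
t: 21.85
ee_pos: [0.5912, -0.1108, 0.0829]
orientation: [-3.142, -0.0, -1.297]
wrist_force: [0.3, 0.4, -0.5]
finger_gap: 0.0157
```

Emit:
{"op": "drive_tool", "data": {
  "deltas": [
    [0,-0.8,0,0,0.1]
  ]
}}

```text
t: 21.95
ee_pos: [0.592, -0.1105, 0.0829]
orientation: [3.142, 0.0, -1.297]
wrist_force: [0.1, 0.4, -0.7]
finger_gap: 0.0154
```

Emit:
{"op": "drive_tool", "data": {
  "deltas": [
    [0,-0.8,0,0,0.1]
  ]
}}

```text
t: 22.05
ee_pos: [0.5928, -0.1103, 0.0829]
orientation: [-3.142, -0.0, -1.297]
wrist_force: [-1.2, 0.6, -0.6]
finger_gap: 0.0157
```

Emit:
{"op": "drive_tool", "data": {
  "deltas": [
    [0,-1,0,0,0.1],
    [0,-2,0,0,0.1],
    [0,-3,0,0,0.1]
  ]
}}

```text
t: 22.35
ee_pos: [0.5957, -0.1095, 0.0829]
orientation: [3.142, -0.0, -1.297]
wrist_force: [0.2, -0.2, -0.8]
finger_gap: 0.0159
```

Emit:
{"op": "drive_tool", "data": {
  "deltas": [
    [0,-1,0,0,0.1],
    [0,-2,0,0,0.1],
    [0,-3,0,0,0.1]
  ]
}}

```text
t: 22.65
ee_pos: [0.5986, -0.1087, 0.0828]
orientation: [3.142, 0.0, -1.297]
wrist_force: [0.3, -0.1, -0.1]
finger_gap: 0.0157
```

Emit:
{"op": "drive_tool", "data": {
  "deltas": [
    [0,-1,0,0,0.1],
    [0,-2,0,0,0.1],
    [0,-3,0,0,0.1]
  ]
}}

```text
t: 22.95
ee_pos: [0.6014, -0.1079, 0.0829]
orientation: [-3.142, -0.0, -1.297]
wrist_force: [-0.4, -0.5, -0.6]
finger_gap: 0.0159
```

```bash
python3 - <<'E'
from h import *
im=grab('wrist'); s=st()
th=np.radians(15.7); ux=np.array([np.cos(th),np.sin(th)]); n=np.array([-np.sin(th),np.cos(th)])
p=s['ee_pos'][:2]; print('u',p@ux,'n',p@n)
a=im['pixels'][0:230,180:460]; cv2.imwrite('pics/w14z.png',cv2.resize(a,None,fx=2.5,fy=2.5,interpolation=cv2.INTER_CUBIC)[...,::-1])
E
```

```text
t 23.0 p [ 0.6016 -0.1078  0.0829] yaw -74.3 rpy [-3.1415e+00 -1.0000e-04 -1.2968e+00] F [ 0.05  0.53 -0.54] gap 0.016
u 0.5499371910406028 n -0.2666091449459178
```

View pics/w14z.png

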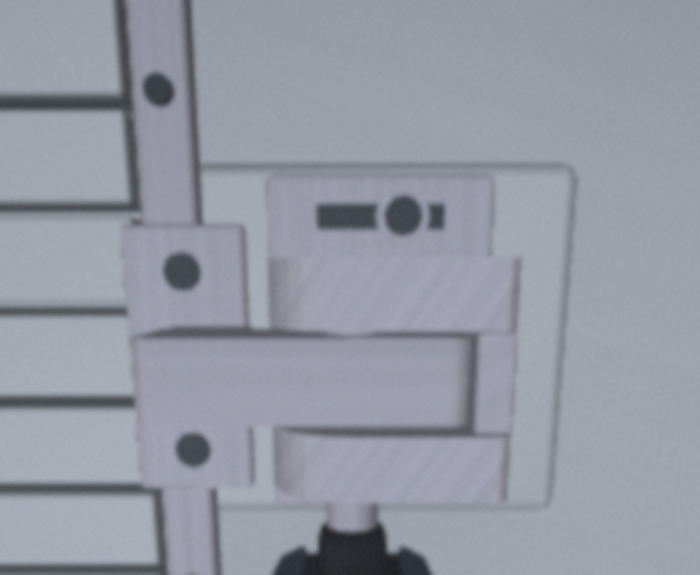

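Emit:
{"op": "drive_tool", "data": {
  "deltas": [
    [0,-1,0,0,0.1],
    [0,-2,0,0,0.1],
    [0,-3,0,0,0.1]
  ]
}}

```text
t: 23.3
ee_pos: [0.6043, -0.1071, 0.0829]
orientation: [3.142, 0.0, -1.297]
wrist_force: [0.1, -0.9, -0.1]
finger_gap: 0.0159
```

Emit:
{"op": "drive_tool", "data": {
  "deltas": [
    [0,-0.8,0,0,0.1],
    [0,-1.6,0,0,0.1]
  ]
}}

```text
t: 23.5
ee_pos: [0.6058, -0.1067, 0.0828]
orientation: [3.142, -0.0, -1.297]
wrist_force: [0.2, 0.3, 0.2]
finger_gap: 0.0157
```

Emit:
{"op": "drive_tool", "data": {
  "deltas": [
    [0,-0.8,0,0,0.1]
  ]
}}

```text
t: 23.6
ee_pos: [0.6066, -0.1064, 0.0829]
orientation: [3.142, 0.0, -1.297]
wrist_force: [0.1, 0.2, -0.9]
finger_gap: 0.0156
```

Emit:
{"op": "drive_tool", "data": {
  "deltas": [
    [0,-0.8,0,0,0.1]
  ]
}}

```text
t: 23.7
ee_pos: [0.6074, -0.1062, 0.0829]
orientation: [-3.142, -0.0, -1.297]
wrist_force: [0.6, 0.4, -1.4]
finger_gap: 0.0163
```

```bash
python3 - <<'E'
from h import *
im=grab('wrist'); s=st()
th=np.radians(15.7); ux=np.array([np.cos(th),np.sin(th)]); n=np.array([-np.sin(th),np.cos(th)])
p=s['ee_pos'][:2]; print('u',p@ux,'n',p@n)
a=im['pixels'][0:230,180:460]; cv2.imwrite('pics/w15z.png',cv2.resize(a,None,fx=2.5,fy=2.5,interpolation=cv2.INTER_CUBIC)[...,::-1])
E
```

```text
t 23.75 p [ 0.6075 -0.1062  0.0829] yaw -74.3 rpy [-3.1414 -0.     -1.2968] F [-0.55 -0.49 -1.29] gap 0.0157
u 0.5561240185265405 n -0.266602592010017
```

View pics/w15z.png

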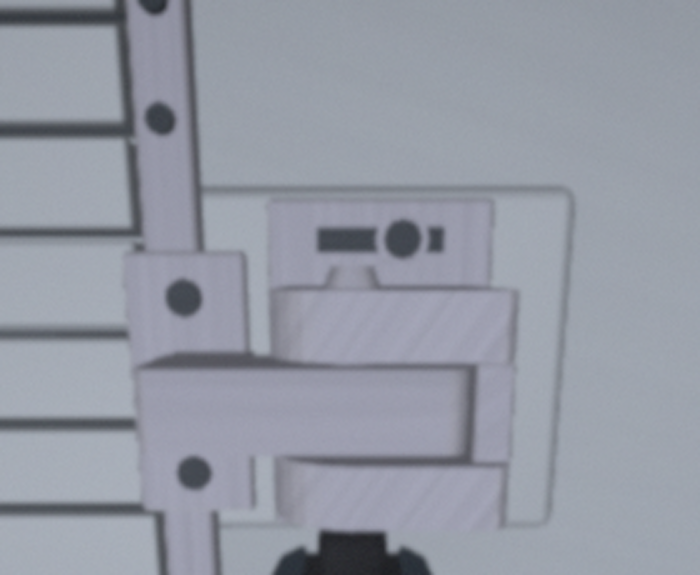

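Emit:
{"op": "drive_tool", "data": {
  "deltas": [
    [0,-0.8,0,0,0.1]
  ]
}}

```text
t: 23.85
ee_pos: [0.6081, -0.106, 0.0829]
orientation: [3.141, 0.0, -1.297]
wrist_force: [0.6, 0.1, -0.7]
finger_gap: 0.016
```

Emit:
{"op": "drive_tool", "data": {
  "deltas": [
    [0,-0.7,0,0,0.1]
  ]
}}

```text
t: 23.95
ee_pos: [0.6088, -0.1058, 0.0829]
orientation: [3.142, 0.0, -1.297]
wrist_force: [-0.2, 0.4, -0.5]
finger_gap: 0.0157
```

Emit:
{"op": "drive_tool", "data": {
  "deltas": [
    [0,-0.7,0,0,0.1]
  ]
}}

```text
t: 24.05
ee_pos: [0.6095, -0.1056, 0.0829]
orientation: [-3.142, 0.0, -1.297]
wrist_force: [-0.2, -0.0, -0.6]
finger_gap: 0.0156
```

Emit:
{"op": "drive_tool", "data": {
  "deltas": [
    [0,-0.7,0,0,0.1]
  ]
}}

```text
t: 24.15
ee_pos: [0.6101, -0.1054, 0.0829]
orientation: [3.142, 0.0, -1.297]
wrist_force: [0.0, -0.5, -1.2]
finger_gap: 0.0158
```

Emit:
{"op": "drive_tool", "data": {
  "deltas": [
    [0,-0.7,0,0,0.1]
  ]
}}

```text
t: 24.25
ee_pos: [0.6108, -0.1052, 0.0829]
orientation: [3.142, -0.0, -1.297]
wrist_force: [-0.5, -0.5, -0.1]
finger_gap: 0.0158
```

Emit:
{"op": "drive_tool", "data": {
  "deltas": [
    [0,-0.7,0,0,0.1]
  ]
}}

```text
t: 24.35
ee_pos: [0.6115, -0.1051, 0.0829]
orientation: [-3.142, -0.0, -1.297]
wrist_force: [0.7, -0.5, -0.6]
finger_gap: 0.0158
```

Emit:
{"op": "drive_tool", "data": {
  "deltas": [
    [0,-0.6,0,0,0.1]
  ]
}}

```text
t: 24.45
ee_pos: [0.6116, -0.105, 0.0828]
orientation: [3.141, 0.0, -1.297]
wrist_force: [-6.2, -2.5, 2.3]
finger_gap: 0.0162
```

Emit:
{"op": "drive_tool", "data": {
  "deltas": [
    [0,-0.2,0,0,0.1],
    [0,-0.2,0,0,0.1]
  ]
}}

```text
t: 24.65
ee_pos: [0.6115, -0.105, 0.0828]
orientation: [3.14, 0.0, -1.297]
wrist_force: [-5.0, -2.4, 2.2]
finger_gap: 0.016
```

```bash
python3 - <<'E'
from h import *
im=grab('wrist'); s=st()
a=im['pixels'][60:290,180:460]; cv2.imwrite('pics/w16z.png',cv2.resize(a,None,fx=2.5,fy=2.5,interpolation=cv2.INTER_CUBIC)[...,::-1])
E
```

```text
t 24.7 p [ 0.6116 -0.105   0.0828] yaw -74.3 rpy [ 3.1403e+00  2.0000e-04 -1.2968e+00] F [-5.22 -1.76  1.74] gap 0.0162
```

View pics/w16z.png

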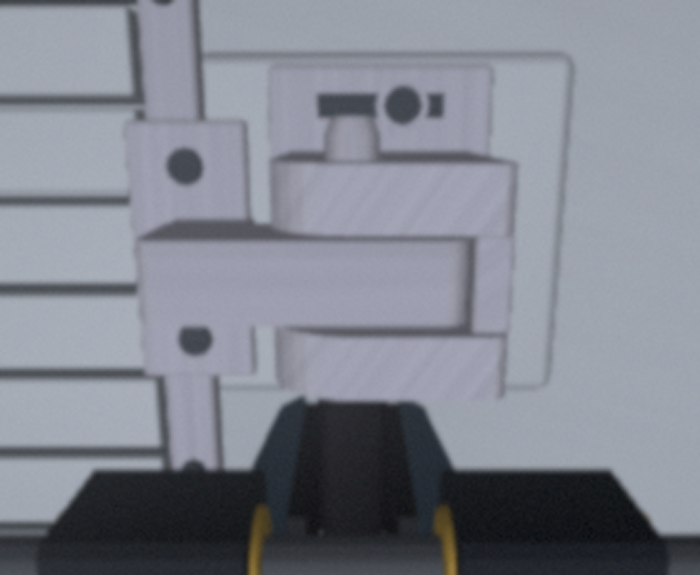

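Emit:
{"op": "drive_tool", "data": {
  "deltas": [
    [0,0,0,0,0.25],
    [0,0,0,0,0.35],
    [0,0,0,0,0.4],
    [0,0,0,0,0.4]
  ]
}}

```text
t: 25.1
ee_pos: [0.6124, -0.1048, 0.0829]
orientation: [-3.141, -0.0, -1.297]
wrist_force: [0.6, 1.2, -0.2]
finger_gap: 0.0364
```

```bash
python3 - <<'E'
from h import *
im=grab('wrist'); s=st()
a=im['pixels'][60:290,180:460]; cv2.imwrite('pics/w17z.png',cv2.resize(a,None,fx=2.5,fy=2.5,interpolation=cv2.INTER_CUBIC)[...,::-1])
E
```

```text
t 25.15 p [ 0.6123 -0.1048  0.0829] yaw -74.3 rpy [-3.1414e+00 -1.0000e-04 -1.2968e+00] F [-0.03 -0.71  0.22] gap 0.0365
```

View pics/w17z.png

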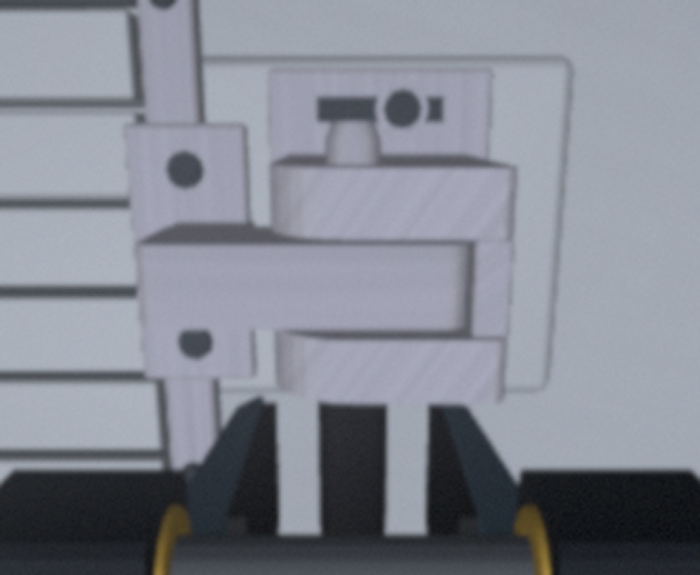

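Emit:
{"op": "drive_tool", "data": {
  "deltas": [
    [0,0,-10,0,0.4],
    [0,0,-40,0,0.4],
    [0,0,-80,0,0.4],
    [0,30,-110,0,0.4],
    [0,50,-120,0,0.4],
    [0,60,-120,0,0.4],
    [0,60,-120,0,0.4]
  ]
}}

```text
t: 25.85
ee_pos: [0.5536, -0.1212, 0.2031]
orientation: [3.142, 0.0, -1.298]
wrist_force: [0.4, -0.5, -0.6]
finger_gap: 0.0364
```

```bash
python3 - <<'E'
from h import *
im=grab('wrist'); s=st(); save(im,'w18.png'); t=grab('top'); save(t,'t18.png')
a=im['pixels'][0:200,160:460]; cv2.imwrite('pics/w18z.png',cv2.resize(a,None,fx=2.6,fy=2.6,interpolation=cv2.INTER_CUBIC)[...,::-1])
E
```

```text
t 25.9 p [ 0.5543 -0.1211  0.2026] yaw -74.33 rpy [ 3.1413e+00  3.0000e-04 -1.2974e+00] F [ 0.5   0.1  -0.33] gap 0.0366
```

View pics/w18z.png

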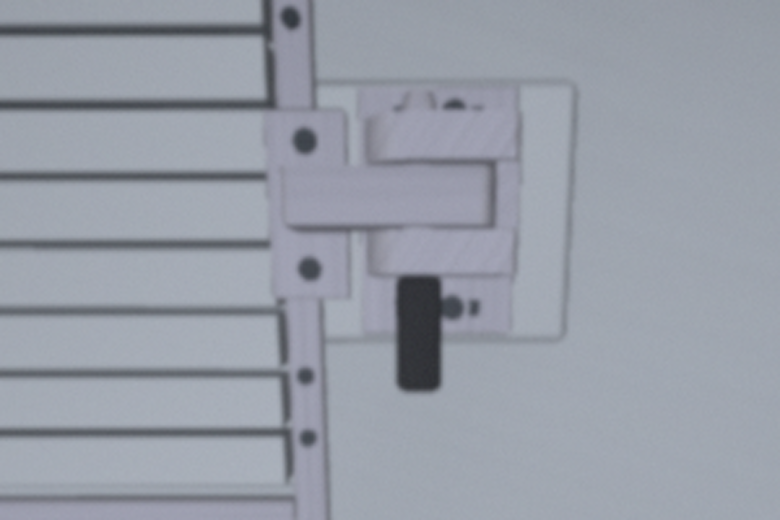

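View pics/t18.png

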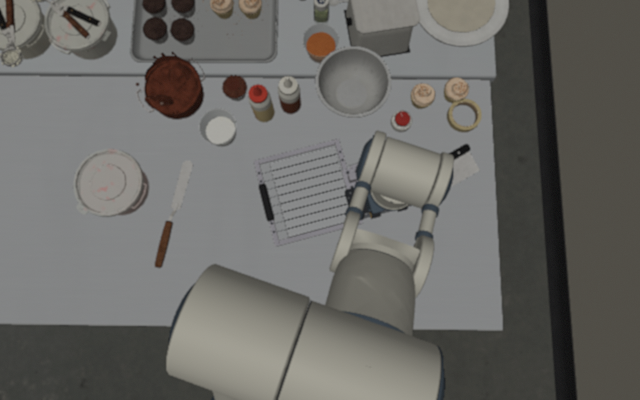

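The pin's grip sits flush against the near post and its tip shows beyond the far one. The frame is still at its stop and the gripper is clear, so I'm handing the job in.

```bash
python3 - <<'E'
from h import *
print(arm.job_done()); st()
E
```

```text
the job is handed in; nothing more can be done
None
the job is handed in; nothing more can be done
```

The wire frame is refitted and the hinge pin is home, so I handed the job in at about 26 s of the 64 s allowed.

- **Frame:** I slid it along by the outer face of its black grip until the arm met its stop. Sliding read about 3 N and the stop about 11 N. A light pinch on the grip then read 22.6 mm (the grip is 22 mm thick) and gave the line of the holes, and the wrist picture agreed with it.
- **Pin:** I threaded it through post, arm and post with no reading above the roughly 1–2 N noise. The shoulder met the near post at about 7 N with the tip about 57.4 mm deep by my estimate (58 mm is fully home). I then let go and lifted clear.
- **Last checks:** The wrist picture shows the pin's grip flush against the near post, its tip beyond the far post, and the arm's nose at the cross-web. The spatula has not moved and I never touched the scraper, though the arm partly hid it in the last overhead picture. The force read about zero after letting go.
- **Not fully checked:** Forces were read at the end of each move, not continuously. The highest reading was about 11 N. The picture could hide a gap under about 1 mm at the shoulder.
- **Disagreement:** My first picture-based estimate of where the frame's grip stood was about 2 mm off from what I felt by touch. I used the touch measurement.

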